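# Clear the drying rack's bay and slide the lunch tin home

## Task

The low bay of the red drying rack is blocked: move the spatula lying across it and the sauce dish standing in it onto the steel tray, the spatula lying flat on the tray's floor and the dish standing upright there. Only then slide the closed lunch tin, without lifting it, lengthwise into the cleared bay until it is fully home against the stops. Never tip the dish over, and leave the other sauce dish and all the other things on the cart where they are.

Things in the scene. Friction and masses are not known exactly. Their poses are not given: they have to be found in the camera images.
- rack: drying rack of smooth slippery red plastic, fixed. Origin on the cart top in the middle of its low open bay; +x is the way the tin slides in. Bay without floor or roof: two walls 35 mm high, 8 mm thick, inner faces at y = -53 and +53 mm, from x = -47 to +160 mm. Behind that the plate part, 300 mm wide, with upright plates up to 205 mm high
- bay_mouth (a point): middle of the bay's mouth on the cart top, at x = -45 mm in the rack's frame, same axes. About here flared, slippery cheeks, 35 mm high, widen outwards from inner faces at y = -51.5 and +51.5 mm at x = -45 mm to -68 and +68 mm at x = -98 mm of the rack's frame
- bay_stop (a point): on the cart top, midway between the two stops, in the plane of their faces: x = +55 mm in the rack's frame, same axes. The stops are 35 mm high, each reaches 28 mm in from its wall, leaving a 50 mm gap in the middle
- tray: steel tray, fixed, 288 mm (its x) by 198 mm (its y), floor 4 mm thick, rim 10 mm high and 4 mm wide, inner floor 280 x 190 mm; origin at the centre of its underside
- tin: closed stainless lunch tin, 140 mm (its x) by 96 mm (its y), 55 mm high, 0.3 to 0.6 kg, slides freely; origin at the centre of its underside. It stands before the bay's mouth, +x end roughly towards it, turned up to 0.35 rad off the bay's line and set off 25 to 85 mm to the rack's -y side. Too wide for a gripper. Fully home: origin at x = -15 mm, y = 0 in the rack's frame
- tin_rear (a point): middle of the tin's rear (-x) short end, 22 mm up, 70 mm behind its origin, same axes. A 30 mm wide clip latch stands 3.5 mm proud of the middle of each short end, 27 to 53 mm up; the front one goes into the gap between the stops. When the tin is home this end is 85 mm before the rack's origin, between the flared cheeks
- spatula_mid (a point): yellow silicone spatula, 210 mm long, flat underneath, 70 g, lying across the tops of the bay walls above the dish. The point is near its centre of mass, 8 mm above its underside; x runs to the blade. From it the handle (14 wide, 16 mm high) runs 113 mm to -x and 27 mm to +x, then the blade (42 wide, 8 mm high) to +97 mm
- dish_mid (a point): round ceramic sauce dish, 62 mm outside diameter with upright sides above a 7 mm bevel, 28 mm high, 4 mm wall, 90 g, standing on the cart top inside the bay under the spatula; the point is its centre, half-way up
- dish2_mid (a point): the second ceramic sauce dish, identical to the first (62 mm diameter, 28 mm high), already standing on the tray; the point is its centre, half-way up. Stays where it is
- jar: glass jar with steel lid, 52 mm diameter, 75 mm high, origin at the centre of its underside; bystander near the robot, between tin and tray
- mug: ceramic mug, 76 mm diameter, 85 mm high, origin at the centre of its underside; bystander beyond the tray and tin
- bottle: sauce bottle, 64 mm diameter, 210 mm high, origin at the centre of its underside; bystander at the far edge
- bowl: rice bowl, 120 mm diameter, 55 mm high, origin at the centre of its underside; bystander beyond the tray
- can: small steel can, 50 mm diameter, 60 mm high, origin at the centre of its underside; bystander just beyond the bay's far side
- pepper: pepper jar with wooden lid, 48 mm diameter, 80 mm high, origin at the centre of its underside; bystander near the robot
Not all that is in view belongs to the job. Of the things shaped like the part that bears spatula_mid, the yellow one is meant. Leave any pink or purple look-alike of the part that bears dish_mid alone.

How it is judged:
On the way:
1. the spatula lies and the dish stands on the tray while the tin is still outside the bay (x of spatula_mid in the frame of tray between -0.135 and 0.135 m and y of spatula_mid in the frame of tray between -0.092 and 0.092 m and height (world z) of spatula_mid below 0.022 m and angle between each of spatula_mid, dish_mid's own z axis and vertical below 0.12 rad and x of dish_mid in the frame of tray between -0.135 and 0.135 m and y of dish_mid in the frame of tray between -0.092 and 0.092 m and height (world z) of dish_mid below 0.026 m and x of tin in the frame of rack below -0.12 m), for 0.2 s.
At the end, for the whole second after the job is handed in: The tin stands at rest in the bay, within 7 mm of fully home, 8 mm of its centre line and 0.1 rad of straight; the spatula lies flat on the tray's floor and the dish stands upright on it, their centres inside the tray's rim (x of spatula_mid in the frame of tray between -0.135 and 0.135 m and y of spatula_mid in the frame of tray between -0.092 and 0.092 m and height (world z) of spatula_mid below 0.022 m and angle between each of spatula_mid, dish_mid's own z axis and vertical below 0.12 rad and x of dish_mid in the frame of tray between -0.135 and 0.135 m and y of dish_mid in the frame of tray between -0.092 and 0.092 m and height (world z) of dish_mid below 0.026 m and x of tin in the frame of rack between -0.022 and -0.008 m and y of tin in the frame of rack between -0.008 and 0.008 m and angle between the x axis of tin and the x axis of rack, either way round below 0.1 rad and angle between tin's own z axis and vertical below 0.05 rad and height (world z) of tin below 0.006 m and linear speed of tin below 0.01 m/s); the robot touches nothing.
It fails at once if the tin is lifted off the cart or tipped (height (world z) of tin above 0.015 m or angle between tin's own z axis and vertical above 0.2 rad).
It fails at once if the sauce dish is tipped over (angle between dish_mid's own z axis and vertical above 0.8 rad).
It fails at once if a bystander is moved by more than 25 mm or tipped over (distance of any of dish2_mid, jar, mug, bottle, bowl, can, pepper from where it was at the start of the episode above 0.025 m or angle between any of dish2_mid, jar, mug, bottle, bowl, can, pepper's own z axis and vertical above 0.6 rad).
It also fails if it takes over 72 s, if anything falls off the work surface, if the arm or the gripper's body presses on something with over 40 N, if the wrist force passes 120 N, or if a joint passes its speed limit or range.

## Robot

A 6-joint arm with a two-finger parallel gripper is mounted at the origin on the work surface. World frame = base frame: x ahead of the robot, y to its left, z up, the work surface at z = 0. Lengths are in m, angles in rad, forces in N, time in s.
With the tool pointing down it reaches from about 0.25 to 0.775 m from the base axis. Payload 8.9 kg.
Tool frame: the origin (TCP) lies midway between the tips of the shut fingers; the grasp point (between the pads) lies 19 mm behind it; z points along the fingers, y is the line along which they close (so a half turn about z gives the same grasp; the last joint's range is limited). The gripper opens to 85 mm and grips with 20 to 120 N. Pads are 22 mm wide; open, the fingers measure 114 mm over their backs; the gripper's body (76 mm by 85 mm) begins 54 mm behind the grasp point. The pads swing forward as they close: fully open they stand 13 mm farther back than shut.
Start: joints at [1.193, 0.291, -0.153, 1.127, 0, 1.431], TCP at [0.124, 0.51, 0.231] pointing down, gripper open.
Joint ranges: [-2.52, 2.52], [-0.91, 1.74], [-1.3, 1.37], [-1.96, 2.02], [-1.52, 1.47], [-3.14, 3.14]. Speed limits (rad/s): [2.22, 2.22, 2.79, 3.14, 3.14, 3.14].

## Interface

Orientations are given as [roll, pitch, yaw] about the fixed x, y, z axes, in that order (R = Rz(yaw) Ry(pitch) Rx(roll)).
In Python, from workcell import env gives the robot as it stands. The module is installed in compiled form; this text tells all that it offers.
- The arm moves only by the tool step_arm, never from a script. Its arguments are lists of equal length, an entry for each row: "gripper": the closure, from 0 (fully open) to 1 (shut); "delta_pos": the shift along the world's x, y, z in cm, a list of three; "angular": the turn, a rotation vector about the world's x, y, z in rad, a list of three. In form: {"gripper": [gripper, ...], "delta_pos": [[tx, ty, tz], ...], "angular": [[ax, ay, az], ...]}. A call has exactly 8 rows; each row shifts and turns the commanded pose from where the row before left it; what a row does not reach is not made up. A row lasts 1/10 s, in which the tool goes at most 50 mm and 8.59 degrees, less where a joint would pass 70% of its speed; a pose out of reach is approached as far as the arm can. A call with a gripper value outside its range is refused whole. The fingers move at their own pace and stop on an object; the grip force is fixed at half the most. Time passes only in rows, so rows that do not move let the fingers close, or fill a call up. It gives the time, the measured TCP pose, the force, the opening and the grip force at its end, in the units of the state.
- env.get_state(): the state, without advancing time (a new reading comes with each control period).
- env.get_image(name): name is "side" or "top" or "wrist"; returns the picture (420x560x3 uint8, red, green, blue); there is no depth.
- env.calibration(name): a dict with "intrinsics" (3x3 intrinsics, pixels), "camera_from_world" (4x4, takes a point from world to camera coordinates). Camera axes: x right, y down, z forward; pixel columns grow to the right and rows downward; lengths in m; the calibration is good to about 2 mm. A picture is of the moment at which its call begins: read the wrist's pose just before it. calibration takes no time and is no camera call; for the wrist camera it gives the pose at the moment of the call.
- env.hand_in(): hands the job in; it is judged then, once.
The state is a dict: "clock": time; "q": joint angles; "joint_vel": joint speeds; "joint_efforts": joint torques, N m; "position": TCP position; "tcp_rot": TCP orientation; "force": force on the tool from outside, world axes, zero at the start; "wrist_torque": the same for the moment, N m; "grip_width": finger opening in m; "gripper_force": force on a finger pad.
Only numpy, scipy, OpenCV 4.12 (cv2) and the standard library are available. Lean on these libraries where they do the work, as an engineer would, in place of code of your own. Each camera call takes 0.05 s, during which the arm holds its last target. There are 200 camera calls.

## Working session

There is one attempt and no reset: what is moved stays moved. The work goes in short steps, Python scripts to look and compute and a tool call to move; the robot and the scene stay as the last step left them, time stands still between calls to the robot, and variables do not carry over. Pictures are saved under pics/ and viewed, at most 10 in all, crops included, and the job is handed in when it is done.

Besides the shell and the picture viewer there is one more tool, called after ">>>" as a command line: name --argument value ..., lists and objects as JSON in quotes. step_arm: Moves the arm, as the interface text tells. Its arguments: {"type":"object","properties":{"gripper":{"type":"array"},"delta_pos":{"type":"array"},"angular":{"type":"array"}},"required":["gripper","delta_pos","angular"]}

```bash
mkdir -p pics
cat > h.py <<'E'
import numpy as np, cv2
from workcell import env
def snap(n,f):
    im=env.get_image(n); cv2.imwrite('pics/'+f,im[:,:,::-1]); return im
def ray(n,u,v,z,c=None):
    c=c or env.calibration(n); K=np.array(c['intrinsics']);T=np.array(c['camera_from_world'])
    d=T[:3,:3].T@np.linalg.solve(K,[u,v,1]); o=-T[:3,:3].T@T[:3,3]
    return o+d*(z-o[2])/d[2]
def proj(n,p):
    c=env.calibration(n); K=np.array(c['intrinsics']);T=np.array(c['camera_from_world'])
    q=K@(T[:3,:3]@np.array(p)+T[:3,3]); return q[:2]/q[2]
E
python3 - <<'E'
from h import *
a=snap('top','top0.png');b=snap('side','side0.png')
for n in('top','side'):
    c=env.calibration(n);T=np.array(c['camera_from_world']);print(n,-T[:3,:3].T@T[:3,3],T[2,:3],c['intrinsics'][0])
s=env.get_state();print(s)
E
```

```text
top [0.29717935 0.08966183 1.12011006] [ 0.21483602 -0.02862271 -0.97623062] [410.27288717   0.         283.65019819]
side [-0.08138754 -0.61660891  1.00560762] [ 0.47388219  0.51818207 -0.71198526] [408.89250412   0.         280.44764217]
{'clock': 0.1, 'q': array([ 1.19268622e+00,  2.91212493e-01, -1.54076592e-01,  1.12670538e+00,
       -4.47026755e-05,  1.43147650e+00]), 'joint_vel': array([-0.00068749, -0.00131028,  0.00210273, -0.000642  , -0.00019541,
        0.0001438 ]), 'joint_efforts': array([ 1.63523619e-03, -5.37977922e+01,  3.31919038e+01,  9.31245944e-03,
       -1.55102671e-04,  1.05013530e-05]), 'position': array([0.12404408, 0.50971178, 0.23078608]), 'tcp_rot': array([-3.14039992e+00, -1.22114835e-04,  2.90280233e+00]), 'force': array([ 0.60887956,  0.20459992, -0.50179012]), 'wrist_torque': array([-0.00282856, -0.00822229,  0.02072678]), 'gripper_force': 0.0, 'grip_width': 0.08523360572674782}
```

View pics/top0.png

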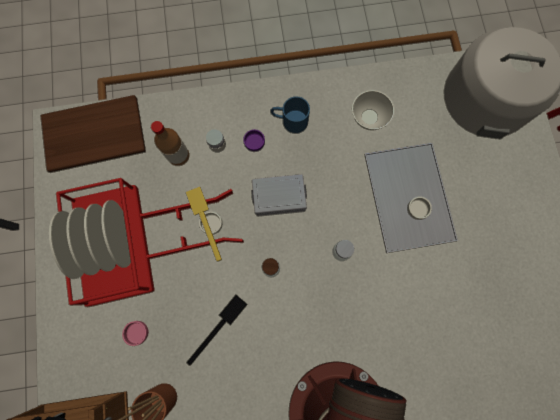

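View pics/side0.png

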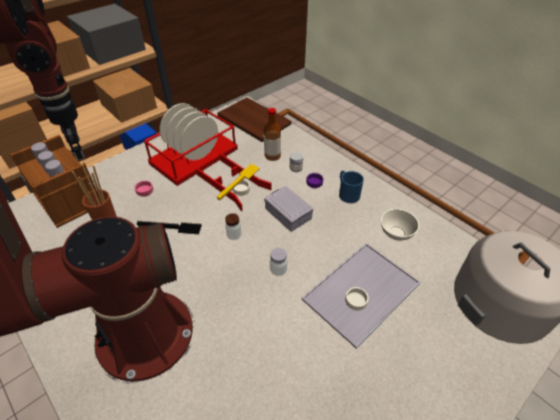

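The top view shows the yellow spatula from (197,192) blade to (218,258) handle end, and the white dish beneath it at (211,222). The tin is at (279,194), the tray at (410,198) and dish2 at (419,208). Look-alikes are the pink dish (136,333), purple dish (254,140) and black spatula (218,330). The white dish in the bay and the yellow spatula fit the description. An enlarged crop should confirm this.

```bash
cat > m.py <<'E'
from h import *
a=cv2.imread('pics/top0.png');hs=cv2.cvtColor(a,cv2.COLOR_BGR2HSV)
cr=cv2.resize(a[165:285,120:320],None,fx=4,fy=4,interpolation=cv2.INTER_CUBIC);cv2.imwrite('pics/crop0.png',cr)
def cs(m):
    c,_=cv2.findContours(m,cv2.RETR_EXTERNAL,cv2.CHAIN_APPROX_NONE);return [x for x in c if cv2.contourArea(x)>60]
y=cv2.inRange(hs,(18,110,90),(35,255,255));
for c in cs(y):
    r=cv2.minAreaRect(c);print('yellow',r);M=cv2.moments(c)
    bx=cv2.boxPoints(r);print([ray('top',*p,.043)[:2].round(3) for p in bx], ray('top',M['m10']/M['m00'],M['m01']/M['m00'],.043))
pr=lambda l,u,v,z:print(l,ray('top',u,v,z).round(4))
pr('dish',211,222,.028);pr('dish2',419,208,.028)
for u,v in((366,154),(431,145),(455,241),(387,251)):pr('tray',u,v,.01)
for u,v in((252,181),(303,175),(305,207),(257,214)):pr('tin',u,v,.055)
for l,u,v in(('jar',344,245),('pepper',270,266)):pr(l,u,v,.075)
for n in('x',): print(proj('top',[0,0,0]),proj('top',[.3,0,0]),proj('top',[.3,.3,0]))
E
python3 m.py
```

```text
yellow ((205.0500030517578, 224.64999389648438), (75.89464569091797, 16.127614974975586), 71.56504821777344)
[array([0.618, 0.315]), array([0.626, 0.273]), array([0.422, 0.231]), array([0.415, 0.272])] [0.54742105 0.2779574  0.043     ]
dish [0.526  0.2581 0.028 ]
dish2 [ 0.4818 -0.3067  0.028 ]
tray [ 0.6613 -0.1979  0.01  ]
tray [ 0.6608 -0.3871  0.01  ]
tray [ 0.3806 -0.3901  0.01  ]
tray [ 0.3809 -0.2019  0.01  ]
tin [0.6161 0.1323 0.055 ]
tin [ 0.6126 -0.0064  0.055 ]
tin [0.5242 0.0021 0.055 ]
tin [0.524  0.1309 0.055 ]
jar [ 0.407  -0.0792  0.075 ]
pepper [0.3818 0.1153 0.075 ]
[337.43349204 412.80453353] [317.94418242 292.33886041] [206.29959547 309.14899045]
```

View pics/crop0.png

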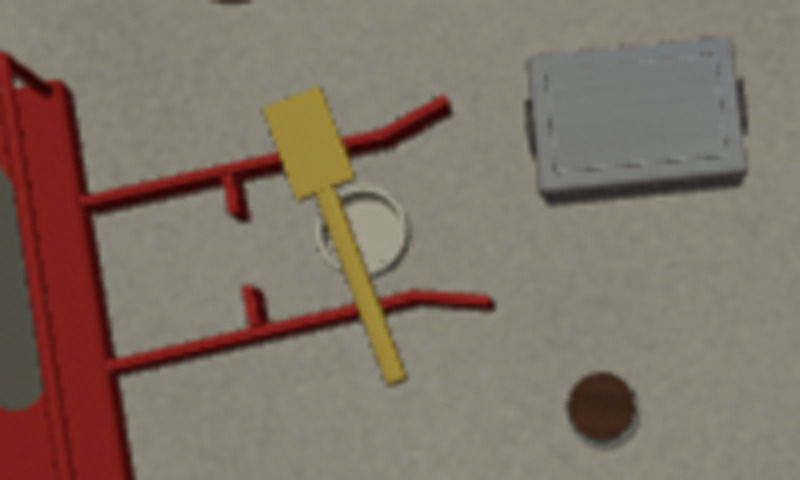

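```bash
cat > m2.py <<'E'
from h import *
R=lambda x,y,z:ray('top',120+(x+.5)/4-.5,165+(y+.5)/4-.5,z)[:2]
b=R(292,96,.043);h=R(396,381,.051);L=np.linalg.norm(b-h);d=(b-h)/L;print('spat len',L,'mid',h+113/210*L*d,'yaw',np.arctan2(d[1],d[0]))
dc=R(364,231,.028);print('dish',dc)
w=[[R(90,203,.035),R(385,137,.035)],[R(120,365,.035),R(415,298,.035)]]
for p,q in w: print('wall',p,q,np.arctan2(*(p-q)[::-1]))
d=sum((p-q)/np.linalg.norm(p-q) for p,q in w);d/=np.linalg.norm(d);n=np.array([-d[1],d[0]])
print('sep',(w[1][0]-w[0][0])@n,'(114)'); c=((w[0][0]+w[1][0])/2)@n
st=[R(245,205,.035)@d,R(262,305,.035)@d];ck=[R(452,103,.035)@d,R(494,302,.035)@d];print('stop',st,'cheek',ck,'diff(.153)')
x0=np.mean(st)-.055;o=c*n+x0*d;print('rack o',o,'yaw',np.arctan2(d[1],d[0]))
T=[R(*p,.055) for p in((530,58),(730,38),(745,172),(543,190))];print(np.round(T,4));tc=np.mean(T,0)
t=(T[0]+T[3]-T[1]-T[2])/2;print('tin',tc,'len',np.linalg.norm(t),'wid',np.linalg.norm(T[0]-T[3]),np.linalg.norm(T[1]-T[2]),'yaw',np.arctan2(t[1],t[0]))
print('tin in rack',(tc-o)@d,(tc-o)@n,'dish in rack',(dc-o)@d,(dc-o)@n)
E
python3 m2.py
```

```text
spat len 0.20904058855213006 mid [0.52812333 0.27239205] yaw 0.23966202004562392
dish [0.52513858 0.25920727]
wall [0.56981523 0.43915204] [0.5862844  0.23699264] 1.652083093792909
wall [0.45773355 0.42732433] [0.47359067 0.22935879] 1.65072607796113
sep 0.11267012001861516 (114)
stop [np.float64(0.2900519091426582), np.float64(0.2906748856046065)] cheek [np.float64(0.13981225832438662), np.float64(0.13973543003350525)] diff(.153)
rack o [0.52626307 0.2786434 ] yaw 1.6514045858770194
[[ 6.212e-01  1.313e-01]
 [ 6.154e-01 -4.500e-03]
 [ 5.221e-01  1.000e-04]
 [ 5.296e-01  1.345e-01]]
tin [0.57210207 0.06537684] len 0.13526881820579476 wid 0.0916417474014316 0.09334417725918016 yaw 1.5214165814270377
tin in rack -0.21626506810368365 -0.028517727586007867 dish in rack -0.01928247134143704 0.0026858520097726313
```

The crop confirms the yellow spatula lies over the white dish inside the red walls. Measured sizes agree: length 209 mm, wall separation 113 mm. Moving above the spatula.

>>> step_arm --gripper '[0,0,0,0,0,0,0,0]' --delta_pos '[[3.4,-2.0,0],[3.4,-2.0,0],[3.4,-2.0,0],[3.4,-2.0,0],[3.4,-2.0,0],[3.4,-2.0,-1],[3.4,-2.0,-1],[3.4,-2.0,-1]]' --angular '[[0,0,0.06],[0,0,0.06],[0,0,0.06],[0,0,0.06],[0,0,0.06],[0,0,0.06],[0,0,0.06],[0,0,0.06]]'

```text
clock: 0.9
position: [0.3973, 0.349, 0.2008]
tcp_rot: [-3.142, -0.0, -2.898]
force: [0.7, 0.8, 0.1]
grip_width: 0.0851
gripper_force: 0.0
```

>>> step_arm --gripper '[0,0,0.3,0.3,0.3,0.3,0.3,0.3]' --delta_pos '[[3.4,-2.0,-1],[3.4,-2.0,-1],[3.4,-2.0,-1],[3.0,-1.8,-1],[0,0,-2],[0,0,-2],[0,0,0],[0,0,0]]' --angular '[[0,0,0],[0,0,0],[0,0,0],[0,0,0],[0,0,0],[0,0,0],[0,0,0],[0,0,0]]'

```text
clock: 1.7
position: [0.5278, 0.2721, 0.1213]
tcp_rot: [-3.141, -0.001, -2.9]
force: [0.7, 1.0, 0.7]
grip_width: 0.06
gripper_force: 0.0
```

Run:
```python
from h import *
print(env.calibration('wrist')['camera_from_world'].round(3).tolist())
a=snap('wrist','w1.png')
print(proj('wrist',[.528,.272,.043]),proj('wrist',[.525,.259,.028]))
```

```text
[[-0.24, 0.971, -0.0, -0.138], [0.929, 0.23, 0.289, -0.559], [0.28, 0.069, -0.957, 0.108], [0.0, 0.0, 0.0, 1.0]]
[276.02009883 217.19670373] [262.08661013 204.93062739]
```

View pics/w1.png

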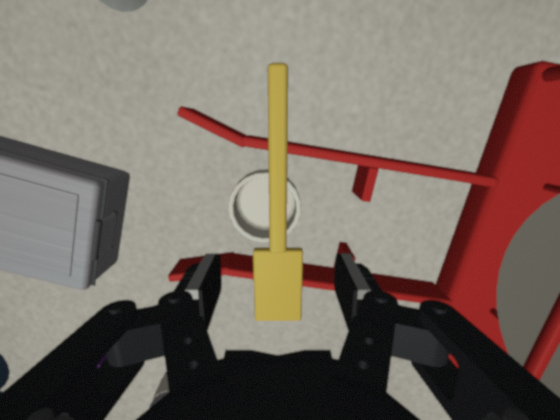

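The wrist view shows the handle at u≈277 against 276 predicted, and the dish at (265,205) against (262,205), so I can descend.

>>> step_arm --gripper '[0.3,0.3,0.3,0.3,1,1,1,1]' --delta_pos '[[0,0,-3],[0,0,-3],[0,0,-2.6],[0,0,0],[0,0,0],[0,0,0],[0,0,0],[0,0,0]]' --angular '[[0,0,0],[0,0,0],[0,0,0],[0,0,0],[0,0,0],[0,0,0],[0,0,0],[0,0,0]]'

```text
clock: 2.55
position: [0.5294, 0.2726, 0.0372]
tcp_rot: [3.141, 0.003, -2.9]
force: [-1.3, 1.0, 8.1]
grip_width: 0.0124
gripper_force: 59.3
```

>>> step_arm --gripper '[1,1,1,1,1,1,1,1]' --delta_pos '[[0,0,0],[0,0,0],[0,0,1],[0,0,2],[0,0,3],[0,0,3],[0,0,3],[0,0,0]]' --angular '[[0,0,0],[0,0,0],[0,0,0],[0,0,0],[0,0,0],[0,0,0],[0,0,0],[0,0,0]]'

```text
clock: 3.35
position: [0.5307, 0.273, 0.1606]
tcp_rot: [3.141, 0.008, -2.9]
force: [0.4, 0.5, -0.8]
grip_width: 0.0124
gripper_force: 58.6
```

>>> step_arm --gripper '[1,1,1,1,1,1,1,1]' --delta_pos '[[0,-2,0],[0,-3,0],[0,-4,0],[0,-4,0],[0,-4,0],[0,-4,0],[0,-4,0],[0,-4,0]]' --angular '[[0,0,-0.03],[0,0,-0.03],[0,0,-0.03],[0,0,-0.03],[0,0,-0.03],[0,0,-0.03],[0,0,-0.03],[0,0,-0.03]]'

```text
clock: 4.15
position: [0.5278, -0.0194, 0.1555]
tcp_rot: [3.142, 0.0, -3.142]
force: [0.6, 0.4, -1.3]
grip_width: 0.0122
gripper_force: 58.6
```

>>> step_arm --gripper '[1,1,1,1,1,1,1,1]' --delta_pos '[[0.4,-4,0],[0,-4,0],[0,-4,0],[0,-4,0],[0,-3,0],[0,-2.5,0],[0,0,-3],[0,0,-3]]' --angular '[[0,0,0],[0,0,0],[0,0,0],[0,0,0],[0,0,0],[0,0,0],[0,0,0],[0,0,0]]'

```text
clock: 4.95
position: [0.5326, -0.2343, 0.0953]
tcp_rot: [-3.14, 0.002, 3.141]
force: [-0.6, 0.1, -1.8]
grip_width: 0.0125
gripper_force: 58.7
```

Run:
```python
from h import *
a=snap('wrist','w2.png');b=snap('side','s2.png')
cv2.imwrite('pics/w2s2.png',np.hstack([cv2.resize(x,(400,300)) for x in(a,b)])[:,:,::-1])
s=env.get_state();print(s['position'],s['tcp_rot'],s['grip_width'])
```

```text
[ 0.52942372 -0.23162582  0.09197991] [ 3.13815612 -0.00573626 -3.14098133] 0.012477598979314865
```

View pics/w2s2.png

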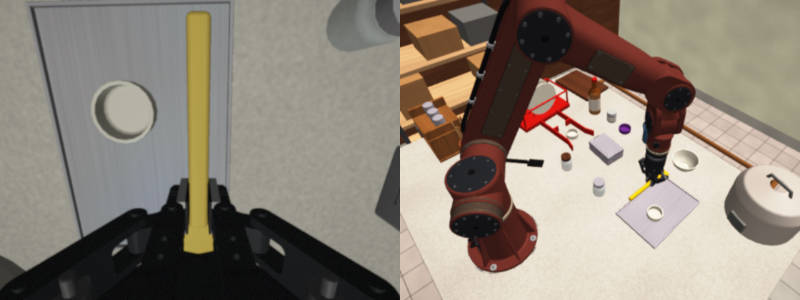

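The spatula is held over the tray and dish2 stands clear at (123,112) in the left half. A level check on the handle end follows.

Run:
```python
from h import *
a=cv2.imread('pics/w2.png');m=cv2.inRange(cv2.cvtColor(a,cv2.COLOR_BGR2HSV),(18,110,60),(35,255,255))
v,u=np.nonzero(m);print('end v',v.min(),'u',u[v<v.min()+4].mean(),'widths',[(r,(m[r]>0).sum()) for r in(30,100,200,300,345)])
for t in(-.15,-.1,-.05,0,.05,.1,.15):print(t,proj('wrist',[.529-.113*np.cos(t),-.232,.098+.113*np.sin(t)]).round())
s=env.get_state();print(s['position'])
```

```text
end v 16 u 277.5 widths [(30, np.int64(34)), (100, np.int64(32)), (200, np.int64(28)), (300, np.int64(26)), (345, np.int64(42))]
-0.15 [275.  38.]
-0.1 [275.  32.]
-0.05 [275.  27.]
0 [275.  23.]
0.05 [275.  18.]
0.1 [275.  14.]
0.15 [274.  11.]
[ 0.52942372 -0.23162582  0.09197991]
```

>>> step_arm --gripper '[1,1,1,1,1,1,1,1]' --delta_pos '[[0.4,-0.3,-2.5],[0,0,-2.5],[0,0,-1],[0,0,-1],[0,0,-0.5],[0,0,-0.5],[0,0,0],[0,0,0]]' --angular '[[0,0,0],[0,0,0],[0,0,0],[0,0,0],[0,0,0],[0,0,0],[0,0,0],[0,0,0]]'

```text
clock: 5.85
position: [0.5364, -0.236, 0.0158]
tcp_rot: [-3.141, 0.001, -3.14]
force: [0.9, -0.9, -0.8]
grip_width: 0.0124
gripper_force: 58.6
```

>>> step_arm --gripper '[1,1,1,1,0.6,0.6,0.6,0.6]' --delta_pos '[[0,0,-0.5],[0,0,-0.3],[0,0,0],[0,0,0],[0,0,0],[0,0,0],[0,0,0],[0,0,0]]' --angular '[[0,0,0],[0,0,0],[0,0,0],[0,0,0],[0,0,0],[0,0,0],[0,0,0],[0,0,0]]'

```text
clock: 6.65
position: [0.5363, -0.2359, 0.0074]
tcp_rot: [-3.141, 0.0, -3.14]
force: [0.4, 0.5, 0.5]
grip_width: 0.0341
gripper_force: 0.0
```

>>> step_arm --gripper '[0.6,0.6,0.6,0.6,0.6,0.6,0.6,0.6]' --delta_pos '[[0,0,1],[0,0,2],[0,0,3],[0,0,3],[0,0,3],[0,3,0],[0,4,0],[0,4,0]]' --angular '[[0,0,0],[0,0,0],[0,0,0],[0,0,0],[0,0,0],[0,0,0],[0,0,0],[0,0,0]]'

```text
clock: 7.45
position: [0.5363, -0.1251, 0.1284]
tcp_rot: [-3.141, 0.001, 3.141]
force: [0.8, -0.3, 0.0]
grip_width: 0.0341
gripper_force: 0.0
```

>>> step_arm --gripper '[0,0,0,0,0,0,0,0]' --delta_pos '[[0,4,0],[0,4.2,0],[0,4.2,0],[0,4.2,0],[0,4.2,0],[0,4.2,0],[0,4.2,0],[-1.1,4.2,0]]' --angular '[[0,0,0.01],[0,0,0.01],[0,0,0.01],[0,0,0.01],[0,0,0.01],[0,0,0.01],[0,0,0.01],[0,0,0.01]]'

```text
clock: 8.25
position: [0.526, 0.2099, 0.1283]
tcp_rot: [3.141, 0.002, -3.06]
force: [1.2, -1.1, -0.4]
grip_width: 0.0854
gripper_force: 0.0
```

>>> step_arm --gripper '[0,0,0,0,0,0,0,0]' --delta_pos '[[0,3.5,0],[0,1.5,0],[0,0,0],[0,0,0],[0,0,0],[0,0,0],[0,0,0],[0,0,0]]' --angular '[[0,0,0],[0,0,0],[0,0,0],[0,0,0],[0,0,0],[0,0,0],[0,0,0],[0,0,0]]'

```text
clock: 9.05
position: [0.5253, 0.2575, 0.1273]
tcp_rot: [-3.142, -0.0, -3.061]
force: [-0.0, -0.0, -0.3]
grip_width: 0.0854
gripper_force: 0.0
```

Run:
```python
from h import *
s=env.get_state();print(s['position'],s['tcp_rot'])
c=env.calibration('wrist');a=snap('wrist','w3.png');h=cv2.cvtColor(a,cv2.COLOR_RGB2HSV)
p=proj('wrist',[.525,.259,.028]);print(p)
g=cv2.cvtColor(a,cv2.COLOR_RGB2GRAY)
for z in [None]:
    ci=cv2.HoughCircles(cv2.medianBlur(g,3),cv2.HOUGH_GRADIENT,1,40,param1=100,param2=30,minRadius=25,maxRadius=55)
    for u,v,r in (ci[0] if ci is not None else []):print(u,v,r,ray('wrist',u,v,.028,c).round(4))
t=snap('top','top3.png')
```

```text
[0.52529924 0.2575147  0.12733541] [-3.14151087e+00 -6.97086309e-05 -3.06123796e+00]
[277.93508036 210.3922262 ]
279.5 211.5 33.6 [0.5259 0.2603 0.028 ]
```

View pics/w3.png

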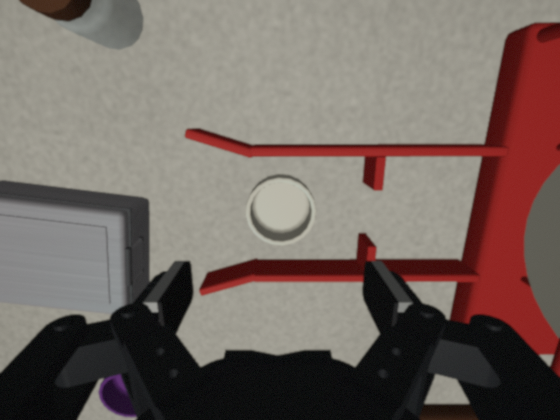

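The dish is at (279,211) in the bay, measured at (0.526, 0.260), and the bay is otherwise clear. Descending to grasp.

>>> step_arm --gripper '[0,0,0,0,0,0,0,0]' --delta_pos '[[0.1,0.25,-3],[0,0,-3],[0,0,-2.5],[0,0,-2],[0,0,-1],[0,0,-0.8],[0,0,0],[0,0,0]]' --angular '[[0,0,0],[0,0,0],[0,0,0],[0,0,0],[0,0,0],[0,0,0],[0,0,0],[0,0,0]]'

```text
clock: 9.95
position: [0.5268, 0.2608, 0.0051]
tcp_rot: [3.141, 0.001, -3.06]
force: [-0.7, 0.2, -0.0]
grip_width: 0.0853
gripper_force: 0.0
```

>>> step_arm --gripper '[0.1,0.2,0.3,0.4,0.5,0.6,0.6,0.6]' --delta_pos '[[0,0,0],[0,0,0],[0,0,0],[0,0,0],[0,0,0],[0,0,0],[0,0,0],[0,0,0]]' --angular '[[0,0,0],[0,0,0],[0,0,0],[0,0,0],[0,0,0],[0,0,0],[0,0,0],[0,0,0]]'

```text
clock: 10.75
position: [0.5267, 0.2608, 0.0056]
tcp_rot: [3.141, 0.001, -3.06]
force: [-2.7, -0.5, 9.6]
grip_width: 0.0593
gripper_force: 63.0
```

>>> step_arm --gripper '[0.6,0.6,0.6,0.6,0.6,0.6,0.6,0.6]' --delta_pos '[[0,0,0.5],[0,0,1],[0,0,2],[0,0,2.5],[0,0,2.5],[0,0,2.5],[0,-1,0],[0,-2,0]]' --angular '[[0,0,0],[0,0,0],[0,0,0],[0,0,0],[0,0,0],[0,0,0],[0,0,0],[0,0,0]]'

```text
clock: 11.55
position: [0.5266, 0.2311, 0.1153]
tcp_rot: [3.141, 0.002, -3.059]
force: [-0.9, -0.5, -1.5]
grip_width: 0.0593
gripper_force: 64.9
```

Run:
```python
from h import *
s=env.get_state();print(s['position'],s['grip_width'],s['gripper_force'])
a=snap('wrist','w4.png');t=cv2.imread('pics/top3.png')[:,:,::-1]
cv2.imwrite('pics/w4t3.png',np.hstack([cv2.resize(a,(400,300)),cv2.resize(t[90:270,340:560],(367,300))])[:,:,::-1])
m=cv2.inRange(cv2.cvtColor(t,cv2.COLOR_RGB2HSV),(18,110,90),(35,255,255));c=max(cv2.findContours(m,0,1)[0],key=cv2.contourArea)
r=cv2.minAreaRect(c);print([ray('top',*p,.014)[:2].round(3) for p in cv2.boxPoints(r)])
```

```text
[0.52664324 0.23108215 0.11529519] 0.05927932594862212 64.906070753932
[array([ 0.63 , -0.214]), array([ 0.632, -0.255]), array([ 0.425, -0.252]), array([ 0.423, -0.213])]
```

View pics/w4t3.png

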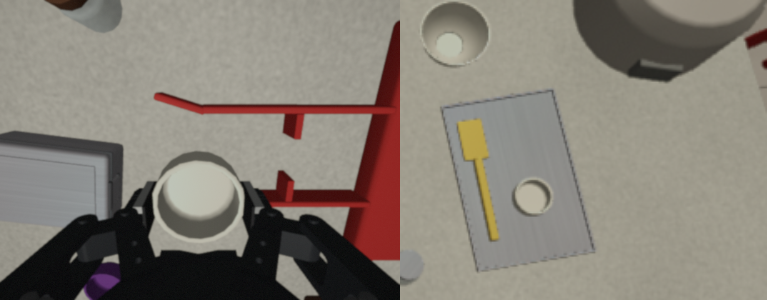

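>>> step_arm --gripper '[0.6,0.6,0.6,0.6,0.6,0.6,0.6,0.6]' --delta_pos '[[0,-3,0],[0,-3.6,0],[0,-4,0],[0,-4,0],[0,-4,0],[0,-4,0],[0,-4,0],[0,-4,0]]' --angular '[[0,0,0],[0,0,0],[0,0,0],[0,0,0],[0,0,0],[0,0,0],[0,0,0],[0,0,0]]'

```text
clock: 12.4
position: [0.5254, -0.0772, 0.1141]
tcp_rot: [3.141, -0.001, -3.061]
force: [1.3, 0.3, -1.6]
grip_width: 0.0595
gripper_force: 64.9
```

>>> step_arm --gripper '[0.6,0.6,0.6,0.6,0.6,0.6,0.6,0.6]' --delta_pos '[[1,-4,0],[1,-4,0],[1,-4,0],[1,-4,0],[1,-4,0],[1,-3,0],[0.4,-2,0],[0,0,0]]' --angular '[[0,0,0],[0,0,0],[0,0,0],[0,0,0],[0,0,0],[0,0,0],[0,0,0],[0,0,0]]'

```text
clock: 13.2
position: [0.5897, -0.3283, 0.1134]
tcp_rot: [-3.141, -0.0, -3.063]
force: [-0.8, -0.6, -0.8]
grip_width: 0.0596
gripper_force: 65.0
```

>>> step_arm --gripper '[0.6,0.6,0.6,0.6,0.6,0.6,0.6,0.6]' --delta_pos '[[0,0.2,-3],[0,0,-3],[0,0,-2],[0,0,-1],[0,0,-0.6],[0,0,-0.6],[0,0,0],[0,0,0]]' --angular '[[0,0,0],[0,0,0],[0,0,0],[0,0,0],[0,0,0],[0,0,0],[0,0,0],[0,0,0]]'

```text
clock: 14.0
position: [0.5906, -0.3236, 0.0131]
tcp_rot: [-3.141, 0.001, -3.06]
force: [-0.1, -0.0, -0.6]
grip_width: 0.0596
gripper_force: 65.0
```

>>> step_arm --gripper '[0.6,0.6,0.3,0.15,0.15,0.15,0.15,0.15]' --delta_pos '[[0,0,-0.1],[0,0,0],[0,0,0],[0,0,0],[0,0,0],[0,0,0],[0,0,0],[0,0,0]]' --angular '[[0,0,0],[0,0,0],[0,0,0],[0,0,0],[0,0,0],[0,0,0],[0,0,0],[0,0,0]]'

```text
clock: 14.8
position: [0.5902, -0.3234, 0.0113]
tcp_rot: [-3.142, 0.0, -3.06]
force: [0.2, 0.5, -0.3]
grip_width: 0.0727
gripper_force: 0.0
```

>>> step_arm --gripper '[0.15,0.15,0.15,0.15,0.15,0.15,0.15,0.15]' --delta_pos '[[0,0,1],[0,0,2],[0,0,3],[0,0,4],[0,0,4],[0,4,0],[0,4,0],[0,4,0]]' --angular '[[0,0,0],[0,0,0],[0,0,0],[0,0,0],[0,0,0],[0,0,0.1],[0,0,0.1],[0,0,0.1]]'

```text
clock: 15.6
position: [0.5902, -0.2024, 0.1525]
tcp_rot: [-3.141, 0.001, -2.757]
force: [0.1, -1.4, 0.3]
grip_width: 0.0728
gripper_force: 0.0
```

Run:
```python
from h import *
for l,u,v,z in(('mug',296,105,.085),('purple',254,140,.028),('can',215,135,.06),('jar',344,245,.075)):print(l,ray('top',u,v,z).round(3))
t=snap('top','t5.png');cv2.imwrite('pics/t5c.png',cv2.resize(t[120:270,230:480],(750,450),interpolation=2)[:,:,::-1])
```

```text
mug [ 0.804 -0.016  0.085]
purple [0.743 0.112 0.028]
can [0.76  0.216 0.06 ]
jar [ 0.407 -0.079  0.075]
```

View pics/t5c.png

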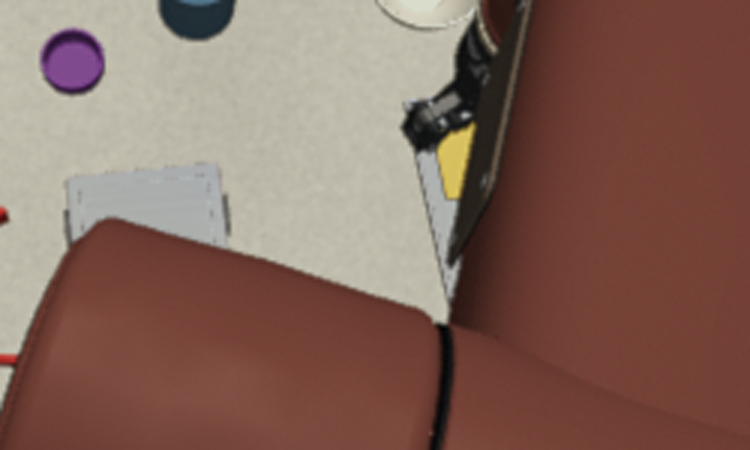

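>>> step_arm --gripper '[0.15,0.15,0.15,0.15,0.15,0.15,0.15,0.15]' --delta_pos '[[0.5,3.5,0],[1,4,0],[1,4,0],[1,4,0],[1,4,0],[1,4,0],[0.7,4,0],[0,0,0]]' --angular '[[0,0,-0.1],[0,0,-0.1],[0,0,-0.1],[0,0,0],[0,0,0],[0,0,0],[0,0,0],[0,0,0]]'

```text
clock: 16.45
position: [0.6527, 0.0763, 0.1519]
tcp_rot: [3.14, 0.001, -3.056]
force: [-0.4, -0.6, -0.3]
grip_width: 0.0727
gripper_force: 0.0
```

The arm hides the tray, so I'll check that later. The tin is unmoved and the mug and purple dish are well clear of the fence path. Descending beside the tin's far side.

>>> step_arm --gripper '[0.15,0.15,0.15,0.15,0.15,0.15,0.15,0.15]' --delta_pos '[[0.2,-0.6,-3],[0,0,-4],[0,0,-3],[0,0,-2],[0,0,-1.5],[0,0,-1.2],[0,0,0],[0,0,0]]' --angular '[[0,0,0],[0,0,0],[0,0,0],[0,0,0],[0,0,0],[0,0,0],[0,0,0],[0,0,0]]'

```text
clock: 17.25
position: [0.6547, 0.0654, 0.0051]
tcp_rot: [-3.141, 0.001, -3.061]
force: [-0.2, 0.7, 1.2]
grip_width: 0.0725
gripper_force: 0.0
```

Run:
```python
from h import *
a=snap('wrist','w6.png');t=snap('top','t6.png');t=t[80:270,180:480]
cv2.imwrite('pics/w6.png',np.hstack([cv2.resize(a,(320,240)),cv2.resize(t,(379,240))])[:,:,::-1])
s=env.get_state();print(s['position'],s['tcp_rot'])
```

```text
[0.65510988 0.06555112 0.00556909] [-3.14141289e+00  1.92172939e-03 -3.06042948e+00]
```

View pics/w6.png

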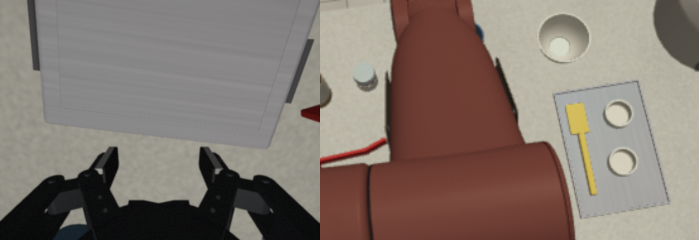

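The tray holds the spatula and both dishes upright, and the fence is beside the tin's far side with nothing in the way. Pushing sideways to square and centre the tin.

>>> step_arm --gripper '[0.15,0.15,0.15,0.15,0.15,0.15,0.15,0.15]' --delta_pos '[[-0.8,-0.05,0],[-0.8,-0.05,0],[-0.6,-0.05,0],[-0.6,-0.05,0],[-0.6,-0.05,0],[-0.5,-0.05,0],[-0.4,0,0],[-0.2,0,0]]' --angular '[[0,0,0],[0,0,0],[0,0,0],[0,0,0],[0,0,0],[0,0,0],[0,0,0],[0,0,0]]'

```text
clock: 18.15
position: [0.6091, 0.0625, 0.0045]
tcp_rot: [-3.141, 0.001, -3.06]
force: [2.3, -0.5, 0.3]
grip_width: 0.0732
gripper_force: 0.0
```

>>> step_arm --gripper '[0.15,0.15,0.15,0.15,0.15,0.15,0.15,0.15]' --delta_pos '[[-0.2,0,0],[-0.2,0,0],[-0.2,0,0],[-0.1,0,0],[0,0,0],[0,0,0],[0,0,0],[0,0,0]]' --angular '[[0,0,0],[0,0,0],[0,0,0],[0,0,0],[0,0,0],[0,0,0],[0,0,0],[0,0,0]]'

```text
clock: 18.95
position: [0.6021, 0.0626, 0.0043]
tcp_rot: [3.142, -0.0, -3.06]
force: [1.3, -0.2, 1.8]
grip_width: 0.0728
gripper_force: 0.0
```

>>> step_arm --gripper '[0.15,0.15,0.15,0.15,0.15,0.15,0.15,0.15]' --delta_pos '[[1,0,0],[2,0,0],[0,0,4],[0,0,4],[0,0,4],[0,0,3],[-1,-4,0],[-1,-4,0]]' --angular '[[0,0,0],[0,0,0],[0,0,0],[0,0,0],[0,0,0],[0,0,0],[0,0,-0.14],[0,0,-0.14]]'

```text
clock: 19.75
position: [0.6118, -0.0174, 0.155]
tcp_rot: [-3.142, 0.0, 2.94]
force: [0.0, -0.2, -1.1]
grip_width: 0.0724
gripper_force: 0.0
```

>>> step_arm --gripper '[0.3,0.3,0.3,0.3,0.3,0.3,0.3,0.3]' --delta_pos '[[-1,-4,0],[-1,-4,0],[-1,-4,0],[0,0,0],[0,0,0],[0,0,0],[0,0,0],[0,0,0]]' --angular '[[0,0,-0.14],[0,0,-0.14],[0,0,-0.14],[0,0,-0.14],[0,0,-0.14],[0,0,-0.14],[0,0,-0.14],[0,0,-0.14]]'

```text
clock: 20.55
position: [0.5811, -0.1371, 0.1537]
tcp_rot: [-3.14, -0.001, 1.817]
force: [0.9, -0.1, 0.5]
grip_width: 0.0597
gripper_force: 0.0
```

>>> step_arm --gripper '[0.3,0.3,0.3,0.3,0.3,0.3,0.3,0.3]' --delta_pos '[[-1,2,0],[-1,3,0],[-0.8,3,0],[0,0,0],[0,0,0],[0,0,0],[0,0,0],[0,0,0]]' --angular '[[0,0,-0.083],[0,0,-0.083],[0,0,0],[0,0,0],[0,0,0],[0,0,0],[0,0,0],[0,0,0]]'

```text
clock: 21.35
position: [0.5542, -0.0581, 0.1541]
tcp_rot: [-3.141, -0.0, 1.656]
force: [0.8, -0.0, 0.6]
grip_width: 0.0598
gripper_force: 0.0
```

Run:
```python
from h import *
s=env.get_state();print(s['position'],s['tcp_rot'])
c=env.calibration('wrist');np.savez('c7.npz',**c);a=snap('wrist','w7.png');t=snap('top','t7.png')
o=np.array([.5263,.2786]);d=np.array([-.0805,.9968]);n=np.array([-.9968,-.0805])
for x,y in((-.07,-.048),(-.07,.048),(.07,.048),(.07,-.048)):
    p=o+(x-.216)*d+y*n;print(proj('wrist',[*p,.055]).round(),proj('top',[*p,.055]).round())
tc=t[130:280,130:330]
cv2.imwrite('pics/w7t7.png',np.hstack([cv2.resize(a,(440,330)),cv2.resize(tc,(360,270))[:270] if 0 else cv2.copyMakeBorder(cv2.resize(tc,(360,270)),0,60,0,0,0)])[:,:,::-1])
```

```text
[ 0.55422524 -0.05811578  0.15412552] [-3.14129548e+00 -1.57672658e-05  1.65581873e+00]
[335. 152.] [303. 181.]
[218. 151.] [311. 215.]
[207. -57.] [259. 226.]
[348. -56.] [252. 192.]
```

View pics/w7t7.png

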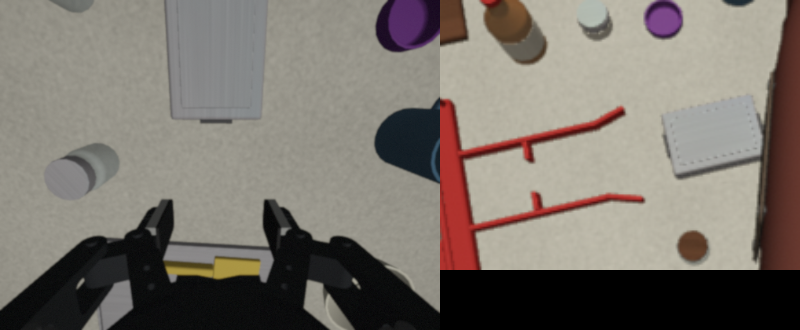

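The top and wrist views show the tin centred on the bay line and square: rear corners at (219,149) and (336,153) against predicted (218,151) and (335,152). Going down behind it, then pushing.

>>> step_arm --gripper '[0.3,0.3,0.3,0.3,0.3,0.3,0.3,0.3]' --delta_pos '[[-0.1,0,-4],[0,0,-4],[0,0,-3],[0,0,-2],[0,0,-1],[0,0,-0.9],[0,0,0],[0,0,0]]' --angular '[[0,0,0],[0,0,0],[0,0,0],[0,0,0],[0,0,0],[0,0,0],[0,0,0],[0,0,0]]'

```text
clock: 22.25
position: [0.5538, -0.0576, 0.006]
tcp_rot: [3.141, 0.0, 1.657]
force: [0.4, -0.3, 0.6]
grip_width: 0.0598
gripper_force: 0.0
```

>>> step_arm --gripper '[0.3,0.3,0.3,0.3,0.3,0.3,0.3,0.3]' --delta_pos '[[-0.08,1,0],[-0.08,1,0],[-0.08,1,0],[-0.08,1,0],[-0.08,1,0],[-0.08,1,0],[-0.08,1,0],[-0.08,1,0]]' --angular '[[0,0,0],[0,0,0],[0,0,0],[0,0,0],[0,0,0],[0,0,0],[0,0,0],[0,0,0]]'

```text
clock: 23.05
position: [0.5468, 0.0233, 0.0054]
tcp_rot: [3.141, 0.0, 1.657]
force: [0.3, -3.6, 2.4]
grip_width: 0.0597
gripper_force: 0.0
```

>>> step_arm --gripper '[0.3,0.3,0.3,0.3,0.3,0.3,0.3,0.3]' --delta_pos '[[-0.08,1,0],[-0.08,1,0],[-0.08,1,0],[-0.08,1,0],[-0.08,1,0],[-0.08,1,0],[-0.08,1,0],[-0.08,1,0]]' --angular '[[0,0,0],[0,0,0],[0,0,0],[0,0,0],[0,0,0],[0,0,0],[0,0,0],[0,0,0]]'

```text
clock: 23.85
position: [0.5405, 0.1034, 0.0054]
tcp_rot: [3.141, -0.0, 1.657]
force: [1.3, -3.5, 0.3]
grip_width: 0.0598
gripper_force: 0.0
```

>>> step_arm --gripper '[0.3,0.3,0.3,0.3,0.3,0.3,0.3,0.3]' --delta_pos '[[-0.07,0.9,0],[-0.07,0.9,0],[-0.07,0.9,0],[-0.07,0.9,0],[-0.07,0.9,0],[-0.07,0.9,0],[-0.06,0.7,0],[-0.04,0.5,0]]' --angular '[[0,0,0],[0,0,0],[0,0,0],[0,0,0],[0,0,0],[0,0,0],[0,0,0],[0,0,0]]'

```text
clock: 24.65
position: [0.5349, 0.1693, 0.0052]
tcp_rot: [-3.141, -0.0, 1.657]
force: [0.6, -4.0, 2.0]
grip_width: 0.0595
gripper_force: 0.0
```

>>> step_arm --gripper '[0.3,0.3,0.3,0.3,0.3,0.3,0.3,0.3]' --delta_pos '[[-0.02,0.2,0],[-0.02,0.2,0],[-0.02,0.2,0],[-0.02,0.2,0],[-0.02,0.15,0],[0,0.1,0],[0,0,0],[0,0,0]]' --angular '[[0,0,0],[0,0,0],[0,0,0],[0,0,0],[0,0,0],[0,0,0],[0,0,0],[0,0,0]]'

```text
clock: 25.45
position: [0.5341, 0.1793, 0.0053]
tcp_rot: [-3.141, -0.0, 1.657]
force: [-0.0, -0.7, 0.6]
grip_width: 0.0594
gripper_force: 0.0
```

>>> step_arm --gripper '[0.3,0.3,0.3,0.3,0.3,0.3,0.3,0.3]' --delta_pos '[[0,0.1,0],[0,0.1,0],[0,0.1,0],[0,0,0],[0,0,0],[0,0,0],[0,0,0],[0,0,0]]' --angular '[[0,0,0],[0,0,0],[0,0,0],[0,0,0],[0,0,0],[0,0,0],[0,0,0],[0,0,0]]'

```text
clock: 26.25
position: [0.5342, 0.1823, 0.0054]
tcp_rot: [3.141, -0.0, 1.657]
force: [-0.5, 0.5, -0.8]
grip_width: 0.0599
gripper_force: 0.0
```

>>> step_arm --gripper '[0.3,0.3,0.3,0.3,0.3,0.3,0.3,0.3]' --delta_pos '[[0,0.1,0],[0,0.1,0],[0,0.1,0],[0,0,0],[0,0,0],[0,0,0],[0,0,0],[0,0,0]]' --angular '[[0,0,0],[0,0,0],[0,0,0],[0,0,0],[0,0,0],[0,0,0],[0,0,0],[0,0,0]]'

```text
clock: 27.05
position: [0.5341, 0.1837, 0.0054]
tcp_rot: [-3.141, 0.003, 1.656]
force: [-0.9, -9.0, 2.4]
grip_width: 0.0597
gripper_force: 0.0
```

Resistance at the stops. A small extra press, then I'll back off and measure.

>>> step_arm --gripper '[0.3,0.3,0.3,0.3,0.3,0.3,0.3,0.3]' --delta_pos '[[0,0.1,0],[0,0.1,0],[0,0,0],[0,0,0],[0,0,0],[0,0,0],[0,0,0],[0,0,0]]' --angular '[[0,0,0],[0,0,0],[0,0,0],[0,0,0],[0,0,0],[0,0,0],[0,0,0],[0,0,0]]'

```text
clock: 27.85
position: [0.5339, 0.1838, 0.0053]
tcp_rot: [-3.14, 0.006, 1.654]
force: [-1.0, -19.0, 5.7]
grip_width: 0.0602
gripper_force: 0.0
```

>>> step_arm --gripper '[0.3,0.3,0.3,0.3,0.3,0.3,0.3,0.3]' --delta_pos '[[0.05,-0.5,0],[0.1,-1,0],[0.2,-3,0],[0.2,-3,0],[0,-2,3],[0,0,4],[0,0,4],[0,0,0]]' --angular '[[0,0,0],[0,0,0],[0,0,0],[0,0,0],[0,0,0],[0,0,0],[0,0,0],[0,0,0]]'

```text
clock: 28.65
position: [0.5432, 0.0919, 0.1204]
tcp_rot: [3.133, -0.0, 1.656]
force: [0.8, 0.4, 0.3]
grip_width: 0.0595
gripper_force: 0.0
```

```bash
cat > f.py <<'E'
from h import *
o=np.array([.5263,.2786]);d=np.array([-.0805,.9968]);n=np.array([-.9968,-.0805])
s=env.get_state();print(s['position'],s['tcp_rot'])
c=env.calibration('wrist');a=snap('wrist','w8.png')
W=lambda x,y,z:[*(o+x*d+y*n),z]
for y in(-.048,0,.048):print('pred rear',proj('wrist',W(-.085,y,.055)).round(1))
print('cheek', [proj('wrist',W(-.098,y,.035)).round() for y in(-.072,.072)])
g=cv2.cvtColor(a,cv2.COLOR_RGB2GRAY).astype(float)
# strongest horizontal edges in columns near rear edge prediction
for y in(-.035,-.03,.03,.035):
    u,v=proj('wrist',W(-.085,y,.055)).round().astype(int)
    col=g[max(0,v-40):v+40,u-2:u+3].mean(1);e=np.abs(np.diff(col));k=np.argsort(e)[-4:]+max(0,v-40)+.5
    print(u,v,sorted(k),[ (np.array(ray('wrist',u,q,.055,c)[:2])-o)@d for q in sorted(k)])
for y in(0,):
    u,v=proj('wrist',W(-.06,0,.055)).round().astype(int);row=g[v-1:v+2].mean(0);e=np.abs(np.diff(row));k=np.sort(np.argsort(e)[-12:]);print('row',v,[(q,round((ray('wrist',q,v,.055,c)[:2]-o)@n,4)) for q in k])
E
python3 f.py
```

```text
[0.54323686 0.09190359 0.12040771] [ 3.13289777e+00 -1.64629460e-04  1.65649873e+00]
pred rear [350.2  79. ]
pred rear [276.7  78.4]
pred rear [203.   77.9]
cheek [array([375., 102.]), array([178., 101.])]
330 79 [np.float64(72.5), np.float64(78.5), np.float64(79.5), np.float64(80.5)] [np.float64(-0.0810334335108649), np.float64(-0.08465724230320723), np.float64(-0.08526509512869875), np.float64(-0.08587406603284906)]
323 79 [np.float64(72.5), np.float64(80.5), np.float64(81.5), np.float64(82.5)] [np.float64(-0.08106670544587921), np.float64(-0.08590664548333374), np.float64(-0.08651664930478124), np.float64(-0.08712777701102441)]
231 78 [np.float64(71.5), np.float64(72.5), np.float64(80.5), np.float64(81.5)] [np.float64(-0.08090389498288336), np.float64(-0.08150280803746654), np.float64(-0.08633366300849885), np.float64(-0.08694250908215642)]
223 78 [np.float64(71.5), np.float64(72.5), np.float64(80.5), np.float64(81.5)] [np.float64(-0.08094180979163926), np.float64(-0.08154062616153561), np.float64(-0.08637069254414975), np.float64(-0.08697943812802884)]
row 35 [(np.int64(11), np.float64(0.1661)), (np.int64(12), np.float64(0.1655)), (np.int64(13), np.float64(0.1649)), (np.int64(186), np.float64(0.056)), (np.int64(187), np.float64(0.0554)), (np.int64(199), np.float64(0.0478)), (np.int64(200), np.float64(0.0472)), (np.int64(347), np.float64(-0.0462)), (np.int64(348), np.float64(-0.0468)), (np.int64(349), np.float64(-0.0475)), (np.int64(368), np.float64(-0.0596)), (np.int64(369), np.float64(-0.0602))]
```

The rear edge is at x ≈ -85.5 mm, against -85 mm when home. It is square and centred within 1 mm, with a hard 19 N contact on the stops. The robot is clear, so I'm handing in.

```bash
python3 -c "
from workcell import env
print(env.hand_in())"
```

```text
the job is handed in; nothing more can be done
None
```

I handed the job in at about 29 s of robot time: the tin measured fully home against the stops and centred within about 1 mm, and the spatula and dish were last seen on the tray just before I slid the tin in; the hand-in returned no verdict.

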